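# Index the repair turntable to its next notch

## Task

Pull up the red spring ring on the amplifier's index table so its pin comes out of the notch, turn the table counter-clockwise (seen from above) to the next notch, and let the ring go so that the pin springs fully home there and locks the table. Turn it smoothly and never force the pin sideways against a notch; leave everything else on the bench where it is, and take your hand away.

Things in the scene. Friction and masses are not known exactly. Their poses are not given: they have to be found in the camera images.
- axis (a point): vertical turning axis of the index table, at bench height. Blue fixed base 176 dia; dark turning top with an opened amplifier chassis (aluminium tray 95 x 150, parts up to 104 above the bench, within 90 of the axis) and a sideways orange arm, top 48 above the bench. Site x axis: the arm's direction at turntable 0
- ring_center (a point): centre of the red pull ring at the arm's end, 130 from the axis, 80 above the bench when the pin is home. Flat octagon 32 outside, 20 inside, 8 thick, upright, its flat faces looking along the turning direction: pinch them from above, fingers closing along the tangent. x radially out, y counter-clockwise tangent, z up. A 16 dia collar below it reaches 56 above the bench
- plunger (a joint): lift of the spring pin with its ring, m: 0 = pin home in a notch; 0.008 to 0.0095 = pin resting on the notch plate between notches; over 0.0105 = clear; 0.018 = end of travel. The spring pulls it down with about 5 N at 0, 8 N at 0.014, and snaps it down when let go
- turntable (a joint): angle of turning top and arm, rad: 0 at the first notch, growing counter-clockwise from above. Turns with about 1 N at the ring, 1 to 2 N more while the pin drags on the plate, and stays where left. The next notch is clamped by hand, anywhere from 0.69 to 0.95; a third lies 0.70 beyond it; there are no others before it
- lock_pin: steel pin under the ring, 8 dia, round nose; origin on the pin's line at bench height when home. It drops into radial notches 12 wide, 10 deep in a raised curved plate (105 to 168 from the axis, top 31 above the bench; steel, then aluminium) and blocks the arm both ways, 2 mm play each way. More than 30 N on the pin damages it
- solder_spool: grey spool of solder wire, 44 dia x 42 high, standing upright near the index table; bystander, origin under its centre
- tip_tin: low open brass tin, about 66 dia x 30 high; bystander, origin under its centre
- fuse_box: small yellow box 35 x 35 x 25 high, near the index table; bystander, origin under its centre
- mug: blue mug 76 dia x 90 high; bystander, origin under its centre
- screwdriver: red-handled screwdriver lying on the bench; bystander
- meter: green hand meter lying flat, 160 x 80 x 38; bystander, origin under its centre
- flux_jar: jar with black cap, 50 dia x 60 high; bystander, origin under its centre

How it is judged (in metres and radians):
On the way, in this order (a step that is already met when the one before it is completed fails the run):
1. the ring is pulled up until its pin is clear of the notch plate (value of joint plunger above 0.0102 m), for 0.1 s.
2. the table is turned counter-clockwise, away from the first notch (value of joint turntable above 0.3 rad), for 0.05 s.
At the end, for the whole second after the job is handed in: The pin is home in the second notch (lift under 2.5 mm with the table between 0.6 and 1.05 rad, where only the second notch lies), the table is at rest and the ring is let go (value of joint plunger below 0.0025 m and value of joint turntable between 0.6 and 1.05 rad and velocity of joint turntable between -0.05 and 0.05 rad/s); the robot touches nothing.
It fails at once if the pin is loaded with more than 30 N, forced against a notch wall (contact force between lock_pin and anything else above 30 N).
It fails at once if the table is spun faster than 2 rad/s (velocity of joint turntable above 2 rad/s or velocity of joint turntable below -2 rad/s).
It fails at once if something else on the bench is moved more than 20 mm (distance of any of solder_spool, tip_tin, fuse_box, mug, screwdriver, meter, flux_jar from where it was at the start of the episode above 0.02 m).
It also fails if it takes over 48 s, if anything falls off the work surface, if the arm or the gripper's body presses on something with over 40 N, if the wrist force passes 120 N, or if a joint passes its speed limit or range.

## Robot

A 6-joint arm with a two-finger parallel gripper is mounted at the origin on the work surface. World frame = base frame: x ahead of the robot, y to its left, z up, the work surface at z = 0. Lengths are in mm, angles in rad, forces in N, time in s.
With the tool pointing down it reaches from about 350 to 775 mm from the base axis. Payload 7.3 kg.
Tool frame: the origin (TCP) lies at the very end of the fingers, on their centre line; the grasp point (between the pads) lies 19 mm behind it; z points along the fingers, y is the line along which they close (so a half turn about z gives the same grasp; the last joint's range is limited). The gripper opens to 92 mm and grips with 3 to 60 N. Pads are 19 mm wide; open, the fingers measure 130 mm over their backs; the gripper's body (75 mm by 190 mm) begins 47 mm behind the grasp point.
Start: joints at [-1.48, 0.342, 1.524, -0, 1.275, -0.146], TCP at [123.183, -510.363, 226.741] pointing down, gripper open.
Joint ranges: [-2.53, 2.53], [-0.77, 2.02], [0.04, 2.7], [-1, 4.14], [0.28, 2.66], [-3.11, 3.11]. Speed limits (rad/s): [2.57, 2.57, 3.14, 3.14, 3.14, 3.14].

## Interface

Orientations are given as [roll, pitch, yaw] about the fixed x, y, z axes, in that order (R = Rz(yaw) Ry(pitch) Rx(roll)).
In Python, from plant import get_obs, vision, workorder gives the robot as it stands.
- The arm moves only by the shell command python3 -m pendant 'ROWS' [OPENING]. ROWS is a JSON object of lists of equal length, an entry for each row: "dp": the shift along the tool's x, y, z in m, a list of three; "rotation": the turn, a rotation vector about the tool's x, y, z in rad, a list of three. A call has 1 to 8 rows; each row is the pose to reach, as a shift and turn from the pose commanded when the call began, along the tool's axes at that moment; what a row does not reach only later rows make up. A row lasts 1/8 s, in which the tool goes at most 62.5 mm and 10.7 degrees, less where a joint would pass 70% of its speed; a pose out of reach is approached as far as the arm can. A call with a gripper value outside its range is refused whole. OPENING is the finger opening in m, from 0 to 0.0918, set as the call begins (- or left out, the last holds). The fingers move at their own pace and stop on an object; the grip force is fixed at half the most. Time passes only in rows, so rows that repeat a pose let the fingers close. It gives the time, the measured TCP pose, the force, the opening and the grip force at its end, in the units of the state.
- get_obs(): the state, without advancing time (a new reading comes with each control period).
- vision.capture(name): name is "scene" or "side" or "wrist"; returns a dict with "pixels" (400x640x3 uint8, red, green, blue), "vfov" (degrees; the focal length in pixels is half the picture's height over the tangent of half this angle, whatever the lens; pixels are square), "cx", "cy" (the principal point, pixels), "pose" (4x4, takes a point from camera to world coordinates); the wrist camera has in their place "T_tool_cam" (4x4, takes a point from camera to tool coordinates, whose origin is the TCP and whose axes are the flange's). Camera axes: x right, y up, looking along -z (the intrinsics and any distortion apply to the point x, -y, -z); pixel columns grow to the right and rows downward; lengths in mm; the calibration is good to about 2 mm. A picture is of the moment at which its call begins: read the wrist's pose just before it. There is no depth.
- workorder.close_job(): hands the job in; it is judged then, once.
The state is a dict: "time": time; "joint_positions": joint angles; "dq": joint speeds; "tau": joint torques, N m; "tool_pos": TCP position; "tcp_rot": TCP orientation; "contact_force": force on the tool from outside, world axes, zero at the start; "moment": the same for the moment, N m; "grip_width": finger opening in mm; "finger_force": force on a finger pad.
Only numpy, scipy, OpenCV 4.12 (cv2) and the standard library are available. Lean on these libraries where they do the work, as an engineer would, in place of code of your own. Each camera call takes 0.05 s, during which the arm holds its last target. There are 200 camera calls.

## Working session

There is one attempt and no reset: what is moved stays moved. The work goes in short steps, Python scripts to look and compute and a shell command to move; the robot and the scene stay as the last step left them, time stands still between calls to the robot, and variables do not carry over. Pictures are saved under pics/ and viewed, at most 10 in all, crops included, and the job is handed in when it is done.

```bash
mkdir -p pics; ls; python3 - <<'E'
from plant import get_obs, vision
import cv2,json,numpy as np
o=get_obs();print(o)
for n in ("scene","side"):
    c=vision.capture(n);print(n,{k:(np.round(v,4).tolist() if not isinstance(v,str) else v) for k,v in c.items() if k!="pixels"})
    cv2.imwrite(f"pics/{n}.png",c["pixels"][:,:,::-1])
E
```

```text
pics
{'time': 0.0, 'joint_positions': array([-1.48002254e+00,  3.42750679e-01,  1.52504795e+00,  2.93896258e-05,
        1.27536633e+00, -1.46015369e-01]), 'dq': array([ 0.00045311, -0.00136824,  0.00057362,  0.00203411, -0.00088884,
        0.00112622]), 'tau': array([-1.73202381e-03, -4.31250286e+01, -2.44215381e+01,  7.15850922e-02,
        5.58888889e-02, -1.26355239e-04]), 'tool_pos': array([ 123.14083061, -509.93184247,  226.01964893]), 'tcp_rot': array([-3.14004117e+00, -2.56569929e-04,  2.36780380e-01]), 'contact_force': array([-0.5621828 , -0.24019996,  0.35817843]), 'moment': array([ 0.02198827, -0.04805813, -0.06159317]), 'finger_force': 0.0, 'grip_width': 91.73892401830084}
scene {'vfov': 57.4424, 'cx': 321.3683, 'cy': 205.3073, 'pose': [[0.3848, -0.8055, 0.4507, 1053.9446], [0.923, 0.3307, -0.197, -224.4647], [0.0097, 0.4918, 0.8707, 1088.2994], [0.0, 0.0, 0.0, 1.0]]}
side {'vfov': 52.6783, 'cx': 326.8114, 'cy': 198.8044, 'pose': [[0.9979, 0.0336, -0.0557, 482.0548], [-0.0633, 0.6964, -0.7149, -751.812], [0.0148, 0.7169, 0.697, 836.6056], [0.0, 0.0, 0.0, 1.0]]}
```

View pics/scene.png

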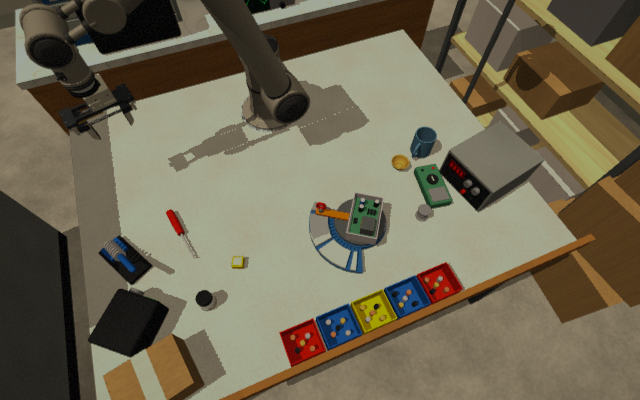

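View pics/side.png

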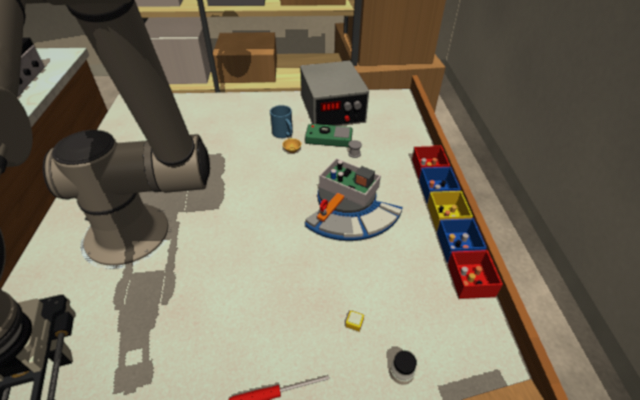

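The scene view shows the table with the orange arm and the red ring near (320,208). The side view puts the ring near (323,208). Next I'll enlarge both.

```bash
python3 - <<'E'
import cv2,numpy as np
a=cv2.imread("pics/scene.png")[185:275,300:400];b=cv2.imread("pics/side.png")[155:245,300:410]
f=lambda i:cv2.resize(i,None,fx=6,fy=6,interpolation=cv2.INTER_CUBIC)
cv2.imwrite("pics/z1.png",f(a));cv2.imwrite("pics/z2.png",f(b))
E
```

```text
(no output)
```

View pics/z1.png

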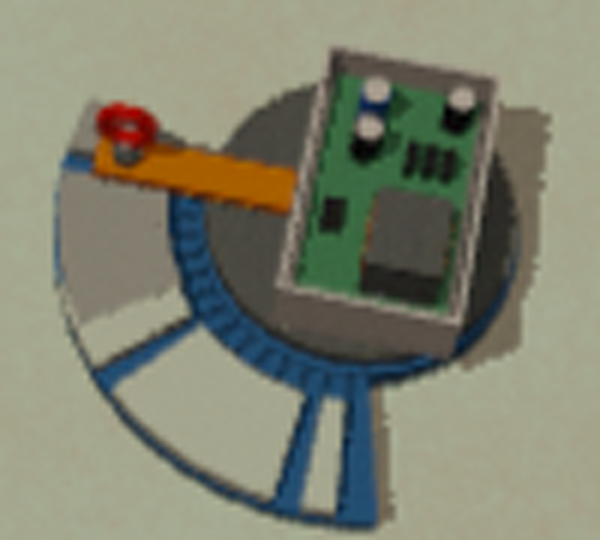

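View pics/z2.png

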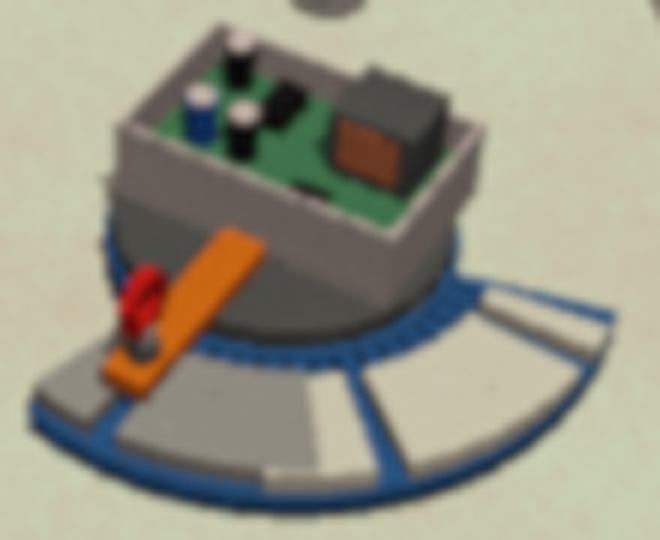

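The ring's centre is at about (320.8,205.8) in scene and (323.3,204.6) in side. Notch 2 is the blue groove, with its mid-line from about (332,238.5) to (317,248) in scene and from (359,217) to (366,234) in side.

```bash
cat > h.py <<'E'
import numpy as np, cv2
from scipy.spatial.transform import Rotation as R
def ray(cam,uv,P=None):
    P=np.array(cam["pose"]) if P is None else P
    f=200/np.tan(np.radians(cam["vfov"])/2)
    d=P[:3,:3]@np.array([(uv[0]-cam["cx"])/f,-(uv[1]-cam["cy"])/f,-1.]);return P[:3,3],d/np.linalg.norm(d)
def tri(rays):
    A=sum(np.eye(3)-np.outer(d,d) for p,d in rays);b=sum((np.eye(3)-np.outer(d,d))@p for p,d in rays)
    x=np.linalg.solve(A,b);return x,[np.linalg.norm((np.eye(3)-np.outer(d,d))@(x-p)) for p,d in rays]
def atz(r,z): return r[0]+r[1]*(z-r[0][2])/r[1][2]
def toolpose(o):
    T=np.eye(4);T[:3,:3]=R.from_euler("xyz",o["tcp_rot"]).as_matrix();T[:3,3]=o["tool_pos"];return T
E
python3 - <<'E'
from h import *
from plant import vision,get_obs
s=vision.capture("scene");d=vision.capture("side")
np.set_printoptions(precision=1,suppress=True)
c=lambda u,v,a,b:(u/6+a-.42,v/6+b-.42)
S=lambda u,v:ray(s,c(u,v,300,185));D=lambda u,v:ray(d,c(u,v,300,155))
print("ring",tri([S(127,127),D(142,300)]))
print("tray corners rim",[tri([S(*a),D(*b)]) for a,b in [((332,50),(122,125)),((495,82),(225,28)),((460,320),(485,130)),((280,288),(395,238))]])
for z in (21,31):print("notch",z,[atz(S(195,325),z),atz(S(107,380),z)],[atz(D(357,370),z),atz(D(393,473),z)])
for z in (31,):print("notch1",[atz(S(75,160),z)],[atz(D(105,430),z)])
print("fuse",tri([ray(s,(237,262)),ray(d,(354,320))]))
w=vision.capture("wrist");print(w["T_tool_cam"],w["vfov"],w["cx"],w["cy"])
E
```

```text
ring (array([532.2,   1.7,  80.3]), [np.float64(0.7656393233823909), np.float64(0.7656393233825237)])
tray corners rim [(array([529.3, 122.9,  77.8]), [np.float64(0.34882711962202845), np.float64(0.34882711962198526)]), (array([583.2, 193.4,  80. ]), [np.float64(1.1888298693882684), np.float64(1.1888298693881159)]), (array([700.8, 112.8,  78.6]), [np.float64(1.9271206950677278), np.float64(1.9271206950677948)]), (array([648.8,  37.2,  79.7]), [np.float64(0.012776851465035995), np.float64(0.012776851465155534)])]
notch 21 [array([627.7,   1.5,  21. ]), array([639. , -53.8,  21. ])] [array([632.4,  11. ,  21. ]), array([640.8, -52.4,  21. ])]
notch 31 [array([631.7,  -0.6,  31. ]), array([642.9, -55.4,  31. ])] [array([630.5,   1.7,  31. ]), array([638.9, -60.9,  31. ])]
notch1 [array([515.8, -22.2,  31. ])] [array([513.8, -29.3,  31. ])]
fuse (array([ 584.5, -300.3,   15.2]), [np.float64(1.0661541134863917), np.float64(1.066154113486365)])
[[  -0.     1.     0.3   71.4]
 [   1.     0.    -0.    -0.6]
 [  -0.     0.3   -1.  -158.7]
 [   0.     0.     0.     1. ]] 70.43558447792685 317.5314063164318 199.1843587955594
```

```bash
python3 -m pendant '{"dp":[[0.032,-0.025,0],[0.065,-0.05,0],[0.097,-0.075,0],[0.129,-0.1,0],[0.162,-0.125,0],[0.194,-0.15,0],[0.226,-0.175,0],[0.259,-0.2,0]],"rotation":[[0,0,0],[0,0,0],[0,0,0],[0,0,0],[0,0,0],[0,0,0],[0,0,0],[0,0,0]]}' -
python3 -m pendant '{"dp":[[0.032,-0.025,0],[0.065,-0.05,0],[0.097,-0.075,0],[0.129,-0.1,0],[0.162,-0.125,0],[0.194,-0.15,0],[0.226,-0.175,0],[0.259,-0.2,0]],"rotation":[[0,0,0],[0,0,-0.1],[0,0,-0.2],[0,0,-0.3],[0,0,-0.4],[0,0,-0.5],[0,0,-0.6],[0,0,-0.7]]}' -
python3 -m pendant '{"dp":[[0,0,0],[0,0,0],[0,0,0],[0,0,0]],"rotation":[[0,0,0],[0,0,0],[0,0,0],[0,0,0]]}' 0.06
python3 - <<'E'
from h import *
import pickle
from plant import vision,get_obs
o=get_obs();w=vision.capture("wrist");pickle.dump((o,w),open("w1.pkl","wb"))
cv2.imwrite("pics/w1.png",w["pixels"][:,:,::-1]);print(o["tool_pos"],o["tcp_rot"],o["time"])
E
```

```text
time: 1.25
tool_pos: [328.7, -254.1, 226.8]
tcp_rot: [3.141, -0.0, 0.237]
contact_force: [-0.1, -0.3, -0.2]
grip_width: 91.9
finger_force: 0.0
time: 2.25
tool_pos: [533.5, 1.2, 226.6]
tcp_rot: [3.142, 0.0, 0.94]
contact_force: [-0.1, 0.2, 0.6]
grip_width: 91.8
finger_force: 0.0
time: 2.75
tool_pos: [532.6, -0.8, 226.9]
tcp_rot: [3.141, 0.0, 0.935]
contact_force: [0.0, -0.2, -0.3]
grip_width: 60.9
finger_force: 0.0
[532.55991233  -0.83611931 226.92379811] [3.14126818e+00 6.90172651e-05 9.35146308e-01] 2.75
```

View pics/w1.png

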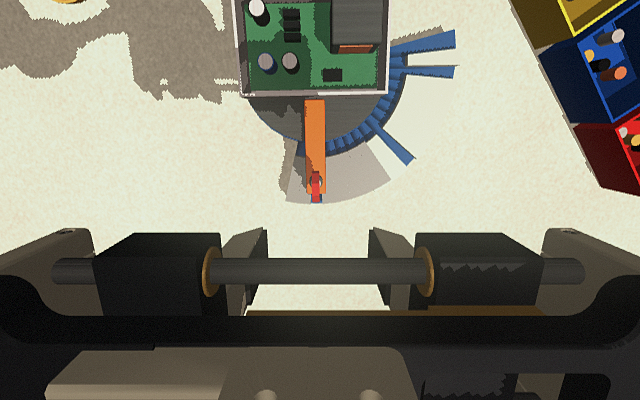

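The wrist view shows the ring edge-on at about (316,187), with the arm running straight up the image. Notch 2 runs from about (377,122) to (412,163). I'll enlarge it.

```bash
python3 - <<'E'
import cv2
a=cv2.imread("pics/w1.png")[85:210,270:430]
cv2.imwrite("pics/z3.png",cv2.resize(a,None,fx=4.7,fy=4.7,interpolation=cv2.INTER_CUBIC))
E
```

```text
(no output)
```

View pics/z3.png

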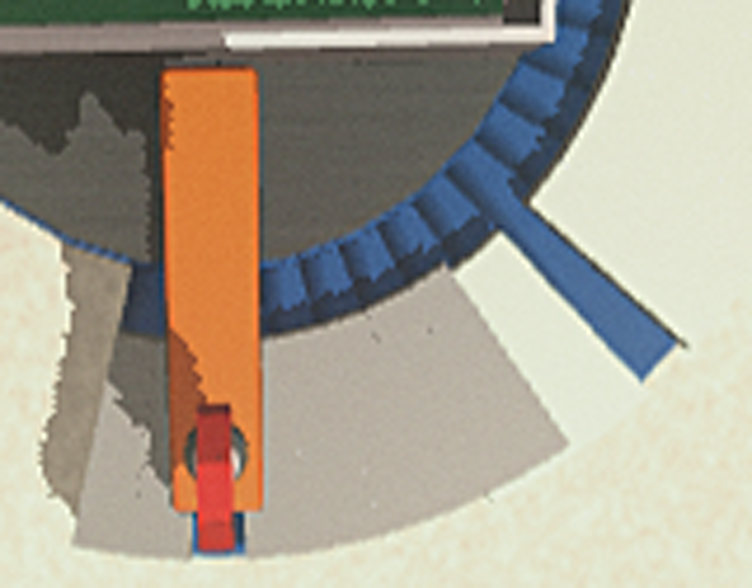

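```bash
python3 - <<'E'
from h import *
import pickle
np.set_printoptions(precision=1,suppress=True)
o,w=pickle.load(open("w1.pkl","rb"));P=toolpose(o)@np.array(w["T_tool_cam"])
W=lambda u,v,z:atz(ray(w,(u/4.7+270-.4,v/4.7+85-.4),P),z)
aL,bL,aR,bR=W(163,75,48),W(173,510,48),W(257,70,48),W(263,510,48)
print("arm",aL,bL,aR,bR,"width",np.linalg.norm(bL-bR))
n=[W(500,235,31),W(640,382,31),W(535,203,31),W(687,345,31)];print("notch",n,"w",np.linalg.norm(n[1]-n[3]))
a,b=(aL+aR)/2,(bL+bR)/2;c,d=(n[0]+n[2])/2,(n[1]+n[3])/2
M=np.c_[(b-a)[:2],-(d-c)[:2]];t=np.linalg.solve(M,(c-a)[:2]);ax=a[:2]+t[0]*(b-a)[:2]
ang=lambda v:np.arctan2(v[1],v[0]);ar=ang((b-a)[:2]);an=ang((d-c)[:2])
print("axis",ax,"arm dir",ar,"notch dir",an,"delta",an-ar, "ring pred",ax+130*np.array([np.cos(ar),np.sin(ar)]))
for z in (80,96):print("ring mid",z,W(214,407,z),W(214,465,z),W(217,550,z))
print("slot1 mid outer",W(219,552,31),"plate outer arc",W(80,548,31),W(567,440,31),W(480,498,31))
# circle fit of plate arc/disc
def circ(Q):
    Q=np.array(Q)[:,:2];s=np.linalg.lstsq(np.c_[2*Q,np.ones(len(Q))],(Q**2).sum(1),rcond=None)[0];return s[:2],np.sqrt(s[2]+s[:2]@s[:2])
print("arc",circ([W(80,548,31),W(219,560,31),W(480,498,31),W(567,440,31),W(640,382,31),W(687,345,31)]))
r=tri([ray(w,(216/4.7+269.6,478/4.7+84.6),P)]*1+[ray(w,(216/4.7+269.6,478/4.7+84.6),P)]) if 0 else None
E
```

```text
arm [576.2  83.8  48. ] [513.3  -3.5  48. ] [595.   71.3  48. ] [532.2 -17.5  48. ] width 23.53285663749591
notch [array([622.9,   1.7,  31. ]), array([631.9, -52.7,  31. ]), array([634.7,   3.1,  31. ]), array([647.2, -51.7,  31. ])] w 15.29136043758031
axis [607.9 108.6] arm dir -2.1913629210858043 notch dir -1.3762021783745455 delta 0.8151607427112588 ring pred [532.3   2.9]
ring mid 80 [541.6  16.3  80. ] [533.4   5.2  80. ] [521.6 -11.8  80. ]
ring mid 96 [543.3  18.4  96. ] [535.5   8.   96. ] [524.4  -8.2  96. ]
slot1 mid outer [513.2 -23.7  31. ] plate outer arc [482.9   0.1  31. ] [607.7 -54.4  31. ] [579.8 -53.9  31. ]
arc (array([607.5, 112.4]), np.float64(167.77735977683403))
```

The measurements agree: ring at (532.4,2.5,80), axis at (607.7,109), radius 130 and notch 2 at about +0.81 rad. I'll descend over the ring now.

```bash
python3 -m pendant '{"dp":[[0.0017,-0.0017,0.02],[0.0017,-0.0017,0.045],[0.0017,-0.0017,0.07],[0.0017,-0.0017,0.095],[0.0017,-0.0017,0.12],[0.0017,-0.0017,0.14],[0.0017,-0.0017,0.155],[0.0017,-0.0017,0.163]],"rotation":[[0,0,-0.018],[0,0,-0.018],[0,0,-0.018],[0,0,-0.018],[0,0,-0.018],[0,0,-0.018],[0,0,-0.018],[0,0,-0.018]]}' 0.04
python3 - <<'E'
from h import *
import pickle
from plant import vision,get_obs
o=get_obs();w=vision.capture("wrist");pickle.dump((o,w),open("w2.pkl","wb"))
cv2.imwrite("pics/w2.png",cv2.resize(w["pixels"][100:400,160:480,::-1],None,fx=2,fy=2))
E
```

```text
time: 3.8
tool_pos: [532.4, 2.2, 63.1]
tcp_rot: [-3.141, 0.0, 0.954]
contact_force: [0.2, 0.3, 0.2]
grip_width: 40.0
finger_force: 0.0
```

View pics/w2.png

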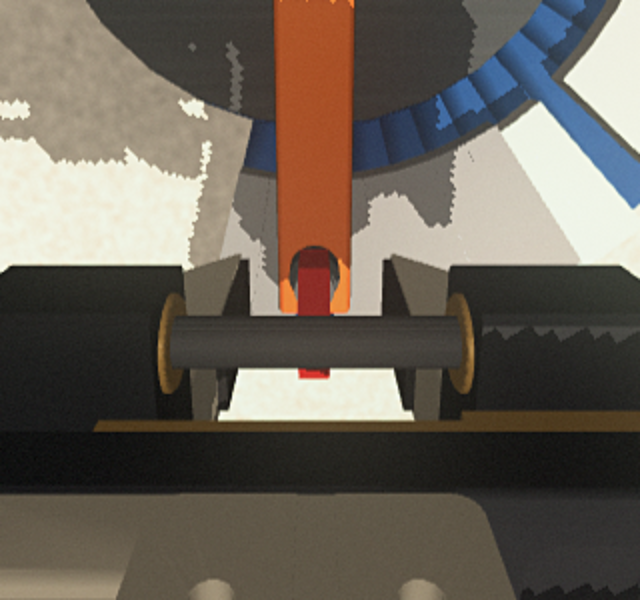

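The ring (centre column 314) sits midway between the fingers (240 and 390), so I'll close the gripper.

```bash
python3 -m pendant '{"dp":[[0,0,0],[0,0,0],[0,0,0],[0,0,0],[0,0,0],[0,0,0]],"rotation":[[0,0,0],[0,0,0],[0,0,0],[0,0,0],[0,0,0],[0,0,0]]}' 0.0
python3 -m pendant '{"dp":[[0,0,-0.002],[0,0,-0.004],[0,0,-0.006],[0,0,-0.008],[0,0,-0.01],[0,0,-0.012],[0,0,-0.014],[0,0,-0.0145]],"rotation":[[0,0,0],[0,0,0],[0,0,0],[0,0,0],[0,0,0],[0,0,0],[0,0,0],[0,0,0]]}'
python3 -m pendant '{"dp":[[0,0,0],[0,0,0]],"rotation":[[0,0,0],[0,0,0]]}'
```

```text
time: 4.6
tool_pos: [532.8, 2.4, 64.1]
tcp_rot: [3.141, -0.0, 0.955]
contact_force: [-0.4, 0.2, 4.6]
grip_width: 8.0
finger_force: 30.0
time: 5.6
tool_pos: [532.3, 2.5, 78.2]
tcp_rot: [-3.141, 0.0, 0.955]
contact_force: [0.8, 3.3, -8.3]
grip_width: 7.6
finger_force: 68.5
time: 5.85
tool_pos: [532.4, 2.4, 78.1]
tcp_rot: [-3.141, 0.0, 0.955]
contact_force: [1.1, 3.2, -7.8]
grip_width: 7.9
finger_force: 68.5
```

```bash
python3 -m pendant '{"dp":[[0.0001,0.0026,0],[0.0004,0.0097,0],[0.0012,0.0175,0],[0.0026,0.0258,0],[0.004,0.0322,0],[0.0058,0.0384,0],[0.0079,0.0446,0],[0.0103,0.0506,0]],"rotation":[[0,0,-0.02],[0,0,-0.075],[0,0,-0.135],[0,0,-0.2],[0,0,-0.25],[0,0,-0.3],[0,0,-0.35],[0,0,-0.4]]}'
```

```text
time: 6.85
tool_pos: [579.6, -18.3, 77.9]
tcp_rot: [-3.14, -0.0, 1.357]
contact_force: [-0.7, 4.0, -8.1]
grip_width: 7.9
finger_force: 68.5
```

```bash
python3 -m pendant '{"dp":[[0.0002,0.0065,0],[0.0007,0.013,0],[0.0015,0.0194,0],[0.0026,0.0258,0],[0.0036,0.0303,0],[0.0041,0.0322,0],[0.0041,0.0322,0],[0.0041,0.0322,0]],"rotation":[[0,0,-0.05],[0,0,-0.1],[0,0,-0.15],[0,0,-0.2],[0,0,-0.235],[0,0,-0.25],[0,0,-0.25],[0,0,-0.25]]}'
python3 - <<'E'
from h import *
import pickle
from plant import vision,get_obs
o=get_obs();w=vision.capture("wrist");pickle.dump((o,w),open("w3.pkl","wb"));print(o["tool_pos"],o["tcp_rot"])
cv2.imwrite("pics/w3.png",cv2.resize(w["pixels"][100:300,220:480,::-1],None,fx=3,fy=3,interpolation=cv2.INTER_CUBIC))
E
```

```text
time: 7.85
tool_pos: [612.0, -21.2, 78.2]
tcp_rot: [-3.142, -0.0, 1.605]
contact_force: [0.1, 4.1, -9.0]
grip_width: 7.6
finger_force: 68.5
[612.03179683 -21.24559906  78.17577968] [-3.14157393e+00 -5.56409551e-05  1.60458330e+00]
```

View pics/w3.png

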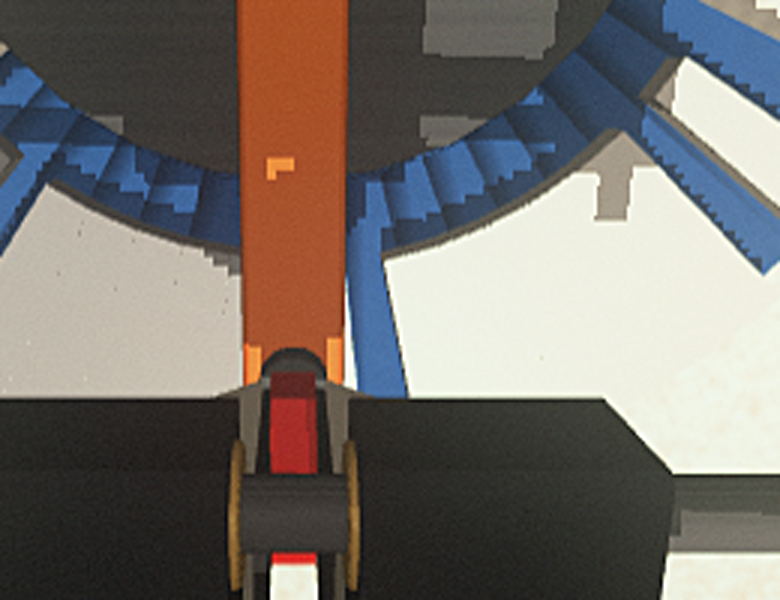

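Notch 2 lies just ahead. Its left edge runs from (348,275) to (357,398) and its right edge from (384,262) to (409,398) in the crop.

```bash
python3 - <<'E'
from h import *
import pickle
np.set_printoptions(precision=1,suppress=True)
o,w=pickle.load(open("w3.pkl","rb"));T=toolpose(o);P=T@np.array(w["T_tool_cam"])
W=lambda u,v,z:atz(ray(w,(u/3+220-.33,v/3+100-.33),P),z)
ax=np.array([607.7,109]);ang=lambda p:np.arctan2(*(p[:2]-ax)[::-1]);rr=lambda p:np.linalg.norm(p[:2]-ax)
print("tcp",ang(T[:3,3]),rr(T[:3,3]),"tool dir",o["tcp_rot"][2]-np.pi)
for nm,E in (("arm",[(239,5,48),(243,375,48),(348,5,48),(344,375,48)]),("notch",[(348,275,31),(357,398,31),(384,262,31),(409,398,31)])):
    p=[W(*e) for e in E];print(nm,p,[round(ang(q),4) for q in p],[round(rr(q),1) for q in p])
    print(" L/R offsets in tool y mm",[((T[:3,1]@(q-T[:3,3]))) for q in p])
E
```

```text
tcp -1.537549900609041 130.3176140711903 tool dir -1.5370093488093721
arm [array([597.6,  62.3,  48. ]), array([599.9, -20.5,  48. ]), array([620.6,  63. ,  48. ]), array([623.7, -19.8,  48. ])] [np.float64(-1.7829), np.float64(-1.6312), np.float64(-1.2978), np.float64(-1.4469)] [np.float64(47.8), np.float64(129.8), np.float64(47.7), np.float64(129.8)]
 L/R offsets in tool y mm [np.float64(-11.560162118211924), np.float64(-12.134881933231162), np.float64(11.380774153550497), np.float64(11.745584902913865)]
notch [array([624.7,   0.4,  31. ]), array([628.7, -32.4,  31. ]), array([633.5,   4. ,  31. ]), array([642.2, -31.9,  31. ])] [np.float64(-1.4152), np.float64(-1.4233), np.float64(-1.3297), np.float64(-1.3307)] [np.float64(109.9), np.float64(142.9), np.float64(108.1), np.float64(145.1)]
 L/R offsets in tool y mm [np.float64(13.430805965243316), np.float64(16.288683997558714), np.float64(22.31996337893049), np.float64(29.795284089280067)]
```

```bash
python3 -m pendant '{"dp":[[0.0001,0.0039,0],[0.0004,0.0091,0],[0.0008,0.0143,0],[0.0013,0.0182,0],[0.0017,0.0208,0],[0.0017,0.0211,0],[0.0017,0.0211,0],[0.0017,0.0211,0]],"rotation":[[0,0,-0.03],[0,0,-0.07],[0,0,-0.11],[0,0,-0.14],[0,0,-0.16],[0,0,-0.163],[0,0,-0.163],[0,0,-0.163]]}'
python3 -c "
from h import *
from plant import get_obs
o=get_obs();p=o['tool_pos'];print(p,np.arctan2(p[1]-109,p[0]-607.7),o['tcp_rot'][2]-np.pi)"
python3 -m pendant '{"dp":[[0,0,0],[0,0,0],[0,0,0],[0,0,0]],"rotation":[[0,0,0],[0,0,0],[0,0,0],[0,0,0]]}' 0.04
python3 - <<'E'
from h import *
import pickle
from plant import vision,get_obs
o=get_obs();w=vision.capture("wrist");pickle.dump((o,w),open("w4.pkl","wb"));print(o["tool_pos"],o["tcp_rot"])
cv2.imwrite("pics/w4.png",cv2.resize(w["pixels"][100:300,220:480,::-1],None,fx=3,fy=3,interpolation=cv2.INTER_CUBIC))
E
```

```text
time: 8.9
tool_pos: [633.1, -18.8, 78.1]
tcp_rot: [-3.142, -0.0, 1.768]
contact_force: [-1.2, 4.0, -9.0]
grip_width: 7.6
finger_force: 68.5
[633.09758565 -18.76395975  78.10629283] -1.374569106033069 -1.3735266170592966
time: 9.4
tool_pos: [633.5, -19.3, 78.7]
tcp_rot: [3.141, 0.001, 1.768]
contact_force: [-0.3, 0.1, -0.6]
grip_width: 38.8
finger_force: 0.0
[633.48534538 -19.28835139  78.68580778] [3.14063345e+00 6.96642780e-04 1.76761767e+00]
```

View pics/w4.png

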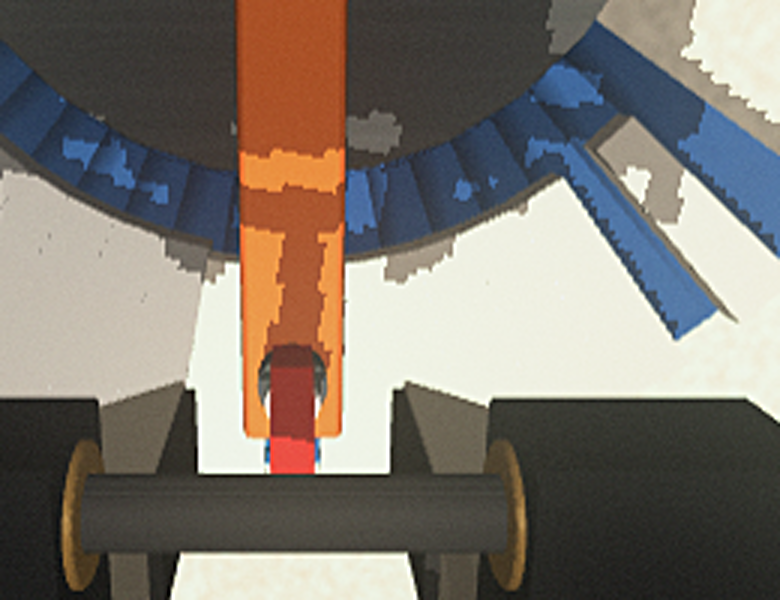

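The ring is released and the blue notch shows evenly on both sides of it. I'll check its height from this view against the earlier home and lifted views, and retreat upward.

```bash
python3 - <<'E'
from h import *
import pickle
ax=np.array([607.7,109])
for f,u,v in (("w2",314/2+159.75,247/2+99.75),("w3",293/3+219.67,374/3+99.67),("w4",293/3+219.67,345/3+99.67)):
    o,w=pickle.load(open(f+".pkl","rb"));r=ray(w,(u,v),toolpose(o)@np.array(w["T_tool_cam"]))
    zs=np.arange(40,130,.1);print(f,zs[np.argmin([abs(np.linalg.norm(atz(r,z)[:2]-ax)-114) for z in zs])])
E
python3 -m pendant '{"dp":[[0,0,-0.01],[0,0,-0.03],[0,0,-0.05],[0,0,-0.075],[0,0,-0.1],[0,0,-0.12],[0,0,-0.14],[0,0,-0.15]],"rotation":[[0,0,0],[0,0,0],[0,0,0],[0,0,0],[0,0,0],[0,0,0],[0,0,0],[0,0,0]]}'
python3 - <<'E'
from h import *
import pickle
from plant import vision,get_obs
o=get_obs();w=vision.capture("wrist");P=toolpose(o)@np.array(w["T_tool_cam"])
cv2.imwrite("pics/w5.png",cv2.resize(w["pixels"][85:235,240:400,::-1],None,fx=4,fy=4,interpolation=cv2.INTER_CUBIC))
pickle.dump((o,w),open("w5.pkl","wb"))
E
```

```text
w2 72.60000000000046
w3 88.00000000000068
w4 73.10000000000048
time: 10.45
tool_pos: [633.6, -19.0, 230.1]
tcp_rot: [3.139, 0.001, 1.768]
contact_force: [0.5, -0.3, 0.3]
grip_width: 40.5
finger_force: 0.0
```

View pics/w5.png

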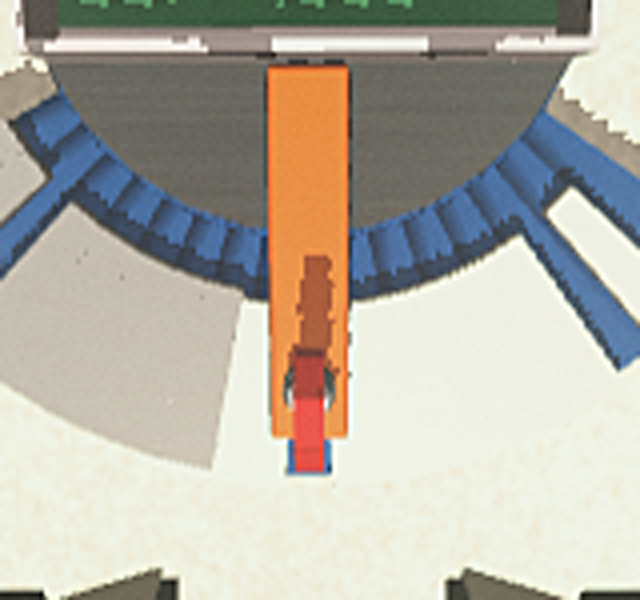

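The ring height reads 73.1 mm now, against 72.6 at home and 88 lifted. So the pin is home in notch 2, with the arm centred over the groove (blue visible at columns 288–330) and the hand clear.

```bash
python3 -c "
from plant import workorder
print(workorder.close_job())"
```

```text
the job is handed in; nothing more can be done
None
```

The ring was lifted, the table turned about 0.81 rad counter-clockwise, and the pin measured home in the second notch with the hand clear; the job is handed in, but no verdict was returned.

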